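# Find the turntable's retaining clip in the parts tins and fit it

## Task

The bench stop's turntable has lost its retaining clip. Look through the closed tins one at a time, from the robot's left to its right, swinging each lid up past upright and leaving it open, until you find the red fork clip; leave any tins further right shut and the other parts in their tins. Take the clip out and push it sideways into the groove of the turntable's pivot pin until it is fully home and lies flat, then let go, without disturbing the other things on the bench.

Things in the scene. Friction and masses are not known exactly. Their poses are not given: they have to be found in the camera images.
- tin_a: one of three alike fixed steel tins with green lids: 150 (x) by 120 (y) by 55 mm high, walls and floor 4 mm. Origin: centre of the underside, on the bench; z up, x to the hinge side (away from the robot), y to the robot's left (+y). Holds the red clip; the tins and the disc swap places in a row of four
- lid_a (a joint): angle of tin_a's lid: 0 shut, 2.0 rad at its stop (leaning back beyond upright, which is 1.57). A stiff hinge: the lid stays where it is left; lifting it takes 2 to 3 N at the handle
- lid_a_handle (a point): middle of the black bar handle on tin_a's lid: a round bar along the tin's y, 60 mm long, 11 mm thick, on two stems 51 mm apart, 35 mm above the lid's top face and 30 mm from its front edge (96 mm above the bench when shut); it turns with the lid
- lid_a_hinge (a point): middle of tin_a's hinge line, which runs along the tin's y at its far upper edge, 55.5 mm above the bench; the lid is a 6 mm plate reaching 150 mm from here; the handle is 120 mm from here along the lid and 41 mm above its underside
- tin_b: one of three alike fixed steel tins with green lids: 150 (x) by 120 (y) by 55 mm high, walls and floor 4 mm. Origin: centre of the underside, on the bench; z up, x to the hinge side (away from the robot), y to the robot's left (+y). Holds a blue plate; the tins and the disc swap places in a row of four
- lid_b (a joint): angle of tin_b's lid: 0 shut, 2.0 rad at its stop (leaning back beyond upright, which is 1.57). A stiff hinge: the lid stays where it is left; lifting it takes 2 to 3 N at the handle
- lid_b_handle (a point): middle of the black bar handle on tin_b's lid: a round bar along the tin's y, 60 mm long, 11 mm thick, on two stems 51 mm apart, 35 mm above the lid's top face and 30 mm from its front edge (96 mm above the bench when shut); it turns with the lid
- lid_b_hinge (a point): middle of tin_b's hinge line, which runs along the tin's y at its far upper edge, 55.5 mm above the bench; the lid is a 6 mm plate reaching 150 mm from here; the handle is 120 mm from here along the lid and 41 mm above its underside
- tin_c: one of three alike fixed steel tins with green lids: 150 (x) by 120 (y) by 55 mm high, walls and floor 4 mm. Origin: centre of the underside, on the bench; z up, x to the hinge side (away from the robot), y to the robot's left (+y). Holds a steel hinge; the tins and the disc swap places in a row of four
- lid_c (a joint): angle of tin_c's lid: 0 shut, 2.0 rad at its stop (leaning back beyond upright, which is 1.57). A stiff hinge: the lid stays where it is left; lifting it takes 2 to 3 N at the handle
- lid_c_handle (a point): middle of the black bar handle on tin_c's lid: a round bar along the tin's y, 60 mm long, 11 mm thick, on two stems 51 mm apart, 35 mm above the lid's top face and 30 mm from its front edge (96 mm above the bench when shut); it turns with the lid
- lid_c_hinge (a point): middle of tin_c's hinge line, which runs along the tin's y at its far upper edge, 55.5 mm above the bench; the lid is a 6 mm plate reaching 150 mm from here; the handle is 120 mm from here along the lid and 41 mm above its underside
- clip: wanted red fork clip, 120 g: flat 6 mm plate, x -54 to +34 mm, 46 mm wide, slot 18 mm wide open to +x (prong tips flared, last 15 mm). Origin: the seat, on the slot's centre line at the underside, 7.5 mm ahead of its closed end; goes on the pin axis. Upright fin to hold: 10 mm thick (y), x -50 to -14, top 43 mm above underside. Lies flat in its tin, prongs (+x) roughly towards the hinge
- pin (a point): fixed 140 mm aluminium disc, top face 30 mm above the bench, with an upright steel pin. Point: pin axis at the disc's face, z up. From the disc up: groove (neck 14 mm diameter, 12 mm high), then head (26 mm diameter, 12 mm high). A wooden fence 14 x 90 mm, 22 mm above the disc, crosses it 52 mm from the pin on the +x side; the clip's free way in is moving along +x. Disc base 130 mm round
- blank: blue plate 86 by 46 by 6 mm with an upright fin like the clip's, but without slot, lying in tin_b: not wanted. Origin: centre of the underside
- hinge: open steel butt hinge 90 by 60 by 10 mm lying in tin_c: not wanted. Origin: centre of the underside
- pencil: bystander: flat red carpenter's pencil 189 by 12 by 9 mm lying along x in the gap of the row's middle. Origin: under the middle of its red part
- chisel: bystander: wood chisel 220 mm long, 20 mm thick, yellow handle, lying along x in a gap of the row. Origin: near its middle, on the bench
- pliers: bystander: pliers with red handles, 170 mm long, 20 mm thick, lying near the robot on its left. Origin: at their pivot, 2 mm below the bench's face
- tape: bystander: yellow tape measure 75 by 45 by 70 mm standing beyond the row. Origin: centre of the underside
- glue: bystander: white glue bottle 60 mm in diameter, 170 mm high, standing at the row's right end. Origin: centre of the underside
- clamp: bystander: steel bar clamp 360 mm long, 28 mm high, lying beyond the row. Origin: under the middle of its bar
- square: bystander: try square, 200 mm blade and 130 mm wooden stock, 18 mm high, lying near the robot on its right. Origin: under the middle of its stock
- offcut: bystander: pine offcut 160 by 70 by 38 mm, lying at the row's left end. Origin: centre of the underside
Mind the look-alikes: they are no part of the job. What is shaped like the tin_b but brown or pink is not meant.

How it is judged:
By the outcome, as a careful person would: the job done as asked, in the order asked, and still so for the second after the job is handed in, with the robot touching nothing.
It also fails if it takes over 72 s, if anything falls off the work surface, if the arm or the gripper's body presses on something with over 40 N, if the wrist force passes 120 N, or if a joint passes its speed limit or range.

## Robot

A 7-joint arm with a two-finger parallel gripper is mounted at the origin on the work surface. World frame = base frame: x ahead of the robot, y to its left, z up, the work surface at z = 0. Lengths are in mm, angles in rad, forces in N, time in s.
With the tool pointing down it reaches from about 425 to 875 mm from the base axis. Payload 4.7 kg.
Tool frame: the origin (TCP) lies at the very end of the fingers, on their centre line; the grasp point (between the pads) lies 19 mm behind it; z points along the fingers, y is the line along which they close (so a half turn about z gives the same grasp; the last joint's range is limited). The gripper opens to 87 mm and grips with 3 to 60 N. Pads are 19 mm wide; open, the fingers measure 117 mm over their backs; the gripper's body (75 mm by 190 mm) begins 51 mm behind the grasp point.
Start: joints at [1.304, 0.321, -0.07, 1.45, 0.023, 1.371, -0.057], TCP at [180.11, -624.569, 222.587] pointing down, gripper open.
Joint ranges: [-2.86, 2.86], [-0.3, 2.09], [-1.38, 1.24], [0.06, 2.45], [-1.56, 4.7], [0.09, 2.05], [-2.69, 2.69]. Speed limits (rad/s): [2.57, 2.57, 3.14, 3.14, 3.14, 3.14, 3.14].

## Interface

Orientations are given as a unit quaternion [w, x, y, z].
In Python, from rig import move_ptp, servo_line, move_joints, set_gripper, dwell, ik, sense, camera, PlanningError, finish_job gives the robot as it stands. Calls block until the motion is done:
- move_ptp(position, orientation): joint-space move of the TCP to a pose.
- servo_line(position, v=150, frame=None, max_force=None): straight line of the TCP; frame=None keeps the orientation; v is the mean speed in mm/s. With max_force (N) it stops when the force on the tool has changed by that much, and returns True; else False.
- move_joints(angles): joint-space move.
- set_gripper(opening, squeeze=None): finger opening in mm; squeeze is the grip in N (None keeps the last); returns when the fingers have stopped.
- dwell(seconds).
- ik(position, orientation): joint angles nearest the present ones, or None.
- sense(): the state.
- camera(name): name is "side" or "top"; returns a dict with "image" (480x640x3 uint8, red, green, blue), "K" (3x3 intrinsics, pixels), "rvec" (rotation vector, rad) and "tvec" (3), from world to camera coordinates, as OpenCV has them. Camera axes: x right, y down, z forward; pixel columns grow to the right and rows downward; lengths in mm; the calibration is good to about 2 mm. A picture is of the moment at which its call begins. There is no depth.
A pose or a line that the arm cannot do raises PlanningError and nothing moves.
- finish_job(): hands the job in; it is judged then, once.
The state is a dict: "clock": time; "qpos": joint angles; "qd": joint speeds; "effort": joint torques, N m; "tool_pos": TCP position; "orientation": TCP orientation; "contact_force": force on the tool from outside, world axes, zero at the start; "moment": the same for the moment, N m; "grip_width": finger opening in mm; "finger_force": force on a finger pad.
Only numpy, scipy, OpenCV 4.12 (cv2) and the standard library are available. Lean on these libraries where they do the work, as an engineer would, in place of code of your own. Each camera call takes 0.05 s, during which the arm holds its last target. There are 200 camera calls.

## Working session

There is one attempt and no reset: what is moved stays moved. The work goes in short steps, each a Python script; the robot and the scene stay as the last script left them, time stands still between calls to the robot, and variables do not carry over. Pictures are saved under pics/ and viewed, at most 10 in all, crops included, and the job is handed in when it is done.

```bash
mkdir -p pics; cat > h.py <<'E'
import numpy as np, cv2
from rig import *
def shot(n,f=None):
    c=camera(n)
    if f: cv2.imwrite('pics/'+f,c['image'][:,:,::-1])
    np.savez('/tmp/'+n,**c); return c
def px2w(c,uv,z):
    R=cv2.Rodrigues(np.array(c['rvec'],float))[0]; t=np.array(c['tvec'],float).ravel()
    d=R.T@np.linalg.inv(c['K'])@np.array([uv[0],uv[1],1.]); o=-R.T@t
    return o+d*(z-o[2])/d[2]
def w2px(c,p):
    return cv2.projectPoints(np.array(p,float).reshape(-1,3),np.array(c['rvec'],float),np.array(c['tvec'],float),np.array(c['K'],float),None)[0].reshape(-1,2)
E
python3 - <<'E'
from h import *
for n in('top','side'):
    c=shot(n,n+'0.png'); R=cv2.Rodrigues(np.array(c['rvec'],float))[0]; print(n,-R.T@np.array(c['tvec']).ravel(),R[2])
s=sense();print(s['clock'],s['orientation'],s['tool_pos'])
E
```

```text
top [ 387.93438766    8.12740167 1287.01909965] [ 0.1261001  -0.00837973 -0.99198213]
side [   36.92304584 -1243.57125533  1120.60273587] [ 0.27930932  0.74351903 -0.60759011]
0.1 [-8.53641740e-04  9.90158366e-01  1.39948751e-01 -1.67163765e-04] [ 179.93493483 -624.07285174  221.5756385 ]
```

View pics/top0.png

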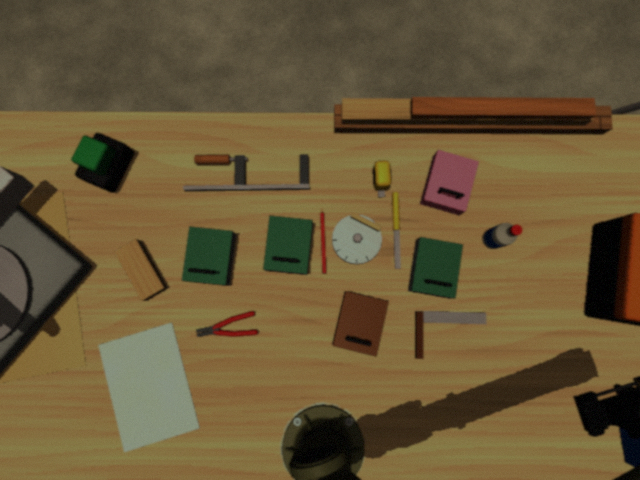

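View pics/side0.png

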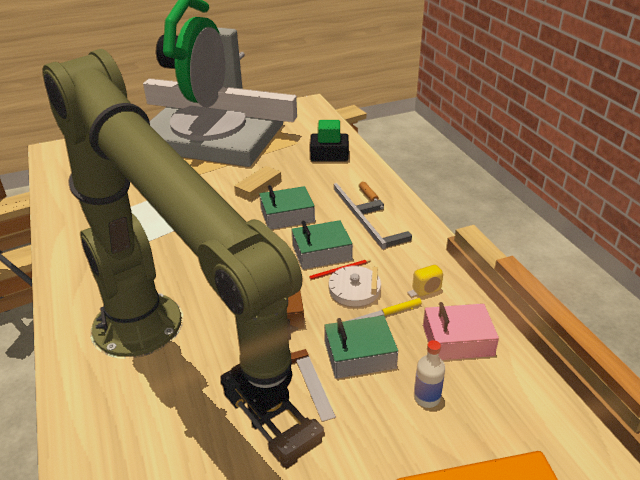

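The top view shows x up and y to the left. The green tins are at (208,256), (289,245) and (437,267), with the disc pin at (357,238). The look-alikes are the brown tin (360,323) and the pink tin (450,182). I choose the three green ones, starting with the leftmost, and check them in one crop.

```bash
python3 - <<'E'
from h import *
im=cv2.imread('pics/top0.png')[200:312,170:480]
g=cv2.resize(im,None,fx=2.58,fy=2.58,interpolation=cv2.INTER_CUBIC)
g=cv2.convertScaleAbs(g,alpha=1.8); cv2.imwrite('pics/crop1.png',g)
# image code: lid quads (green)
c=dict(np.load('/tmp/top.npz')); hsv=cv2.cvtColor(cv2.imread('pics/top0.png'),cv2.COLOR_BGR2HSV)
m=cv2.inRange(hsv,(60,80,20),(95,255,255)); m=cv2.morphologyEx(m,cv2.MORPH_CLOSE,np.ones((9,9)))
for k in cv2.findContours(m,0,2)[0]:
    if cv2.contourArea(k)>1200:
        r=cv2.minAreaRect(k); P=np.array([px2w(c,p,61) for p in cv2.boxPoints(r)]); 
        print(np.round(r[0]),P.mean(0).round(1),[np.round(np.linalg.norm(P[i]-P[i-1]),1) for i in (0,1)],'edges deg',[np.degrees(np.arctan2(*(P[i]-P[i-1])[[1,0]])).round(1) for i in (0,1)])
E
```

```text
[436. 267.] [ 482.5 -306.1   61. ] [np.float64(116.2), np.float64(145.9)] edges deg [np.float64(81.2), np.float64(-10.2)]
[208. 256.] [513.4 314.3  61. ] [np.float64(118.7), np.float64(143.3)] edges deg [np.float64(83.5), np.float64(-4.3)]
[288. 245.] [543.3  96.6  61. ] [np.float64(113.6), np.float64(144.4)] edges deg [np.float64(83.8), np.float64(-5.3)]
```

View pics/crop1.png

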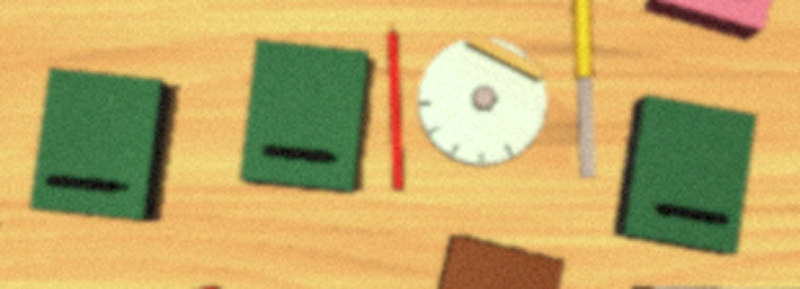

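The handles are at about (204,271.5), (286,260) and (438,283). The pin head is at (357.6,238), and the fence runs from (351,217) to (379,230). Next I check these against the known geometry and open the leftmost tin.

```bash
cat >> h.py <<'E'
from scipy.spatial.transform import Rotation as Ro
def quat(yaw,tilt=0,flip=0):
    """tool y along heading yaw (or reversed), z down, tilted by tilt about tin y (fingers toward -x)"""
    M=Ro.from_euler('z',yaw)*Ro.from_euler('y',tilt)*Ro.from_matrix(np.array([[0,1,0],[1,0,0],[0,0,-1.]]).T)
    if flip: M=M*Ro.from_euler('z',np.pi)
    return M.as_quat(scalar_first=True)
def zax(q): return Ro.from_quat(q,scalar_first=True).apply([0,0,1])
def handle(hinge,yaw,th):
    r=120*np.array([-np.cos(th),np.sin(th)])+40.5*np.array([np.sin(th),np.cos(th)])
    return np.array(hinge)+[r[0]*np.cos(yaw),r[0]*np.sin(yaw),r[1]]
def best(pos,yaw,tilt=0):
    q0=np.array(sense()['qpos']); o=[]
    for f in(0,1):
        j=ik(list(pos),list(quat(yaw,tilt,f)))
        if j is not None:o.append((abs(np.array(j)-q0).max(),f))
    return min(o)[1]
def open_lid(hc,yaw,end=1.78):
    """hc = handle centre xy, shut"""
    hinge=np.array([hc[0]+120*np.cos(yaw),hc[1]+120*np.sin(yaw),55.5])
    f=best([*hc,130],yaw)
    def tcp(th):
        q=quat(yaw,max(0,th-np.pi/2) if False else .21*th/end,f); return handle(hinge,yaw,th)+19*zax(q),q
    p,q=tcp(0); set_gripper(50,15)
    move_ptp([p[0],p[1],260],list(q)); 
    servo_line([p[0],p[1],p[2]+60],v=300); servo_line(list(p),v=150,max_force=10)
    set_gripper(0,15); print('grip',sense()['grip_width'],sense()['tool_pos'],p)
    for th in np.linspace(0,end,10)[1:]:
        p,q=tcp(th)
        if servo_line(list(p),v=120,frame=list(q),max_force=30): print('force stop',th,sense()['contact_force']);break
    s=sense();print(s['clock'],s['tool_pos'],p,s['contact_force'],s['grip_width'])
    set_gripper(20); servo_line(list(p-80*zax(q)),v=250,frame=list(q))
    print(sense()['clock'])
E
python3 - <<'E'
from h import *
c=dict(np.load('/tmp/top.npz'))
off=lambda u,v:(170+u/2.58,200+v/2.58)
for nm,ctr,yaw,h in(('1',(513.4,314.3),-5.4,((48,182),(128,187))),('2',(543.3,96.6),-5.8,((265,150),(335,157))),('3',(482.5,-306.1),-9.5,((657,208),(727,218)))):
    P=[px2w(c,off(*a),98) for a in h]; y=np.radians(yaw)
    print(nm,(P[0]+P[1])[:2]/2,'len',np.linalg.norm(P[0]-P[1]),'yaw',np.degrees(np.arctan2(*(P[0]-P[1])[[1,0]]))-90,'from lid',ctr[0]-45*np.cos(y),ctr[1]-45*np.sin(y))
pin=px2w(c,off(484,98),54); A,B=px2w(c,off(467,43),52),px2w(c,off(540,77),52); print('pin',pin,'fence len',np.linalg.norm(A-B),'yaw',np.degrees(np.arctan2(*(A-B)[[1,0]]))-90, 'mid dist',(A+B)/2-pin)
print('brown top',px2w(c,(346,292),61),px2w(c,(388,300),61))
# side camera pin check: predicted pixel of pin top and handle1,2
s=dict(np.load('/tmp/side.npz')); print(w2px(s,[[*pin[:2],54]]))
E
```

```text
1 [466.93534733 312.87336403] len 81.39446672689832 yaw -3.4728998548952035 from lid 468.59971159286135 318.53487409933314
2 [498.98659702  98.08519435] len 71.82470526734612 yaw -5.611680916730094 from lid 498.5303681027045 101.14753337323258
3 [ 439.07105181 -301.03193241] len 71.74389423626307 yaw -8.034491873472007 from lid 438.11714793082456 -298.6728577362695
pin [562.90457863 -93.94444573  54.        ] fence len 86.22115937115834 yaw -25.239901941543494 mid dist [ 41.5275118 -21.3631388  -2.       ]
brown top [414.88408176 -60.92648833  61.        ] [ 393.64115448 -173.85405775   61.        ]
[[353.57161695 275.19850529]]
```

```bash
python3 - <<'E'
from h import *
p=sense()['tool_pos']; servo_line([p[0],p[1],300],v=300)
open_lid((467.5,315.5),np.radians(-5.2))
p=sense()['tool_pos']; c=shot('top','top1.png')
im=c['image'][170:330,150:420,::-1]; cv2.imwrite('pics/crop2.png',cv2.convertScaleAbs(cv2.resize(im,None,fx=2.5,fy=2.5,interpolation=2),alpha=1.6))
E
```

```text
grip 10.177442450355864 [469.19798676 315.35836861  77.23999727] [467.5 315.5  77. ]
9.9167 [647.48584917 298.80587135 145.5138124 ] [647.33475783 299.13375495 145.88992487] [ 2.34989009 -4.41817699  1.56892977] 10.250271167214898
10.9
```

View pics/crop2.png

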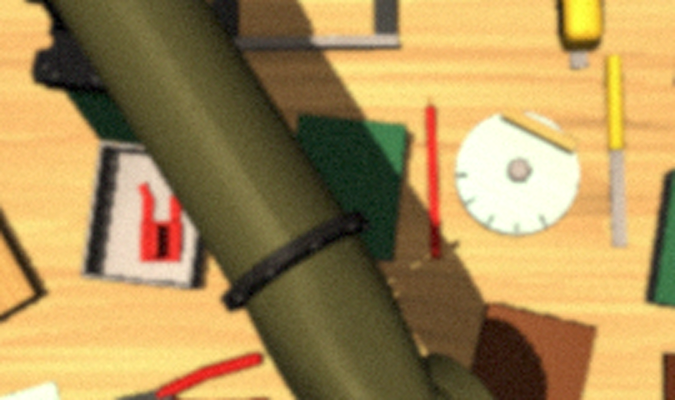

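The red fork clip is in the leftmost tin (crop centre about (162,225)), and that lid is open. The other tins stay shut. I move the arm aside and take a closer look.

```bash
python3 - <<'E'
from h import *
p=sense()['tool_pos']; servo_line([p[0]-20,p[1],290],v=300)
move_ptp([480,60,300],list(quat(np.radians(90),0,best([480,60,300],np.radians(90)))))
c=shot('top','top2.png')
im=c['image'][215:290,170:250,::-1]; cv2.imwrite('pics/crop3.png',cv2.convertScaleAbs(cv2.resize(im,None,fx=8,fy=8,interpolation=2),alpha=1.6))
c=shot('side','side2.png'); print(w2px(c,[[510,314,10]]),sense()['clock'])
u,v=w2px(c,[[510,314,10]])[0].astype(int)
im=c['image'][v-40:v+35,u-50:u+50,::-1]; print(u-50,v-40);cv2.imwrite('pics/crop4.png',cv2.convertScaleAbs(cv2.resize(im,None,fx=7,fy=7,interpolation=2),alpha=1.2))
E
```

```text
[[285.84487476 212.7239764 ]] 12.55
235 172
```

View pics/crop3.png

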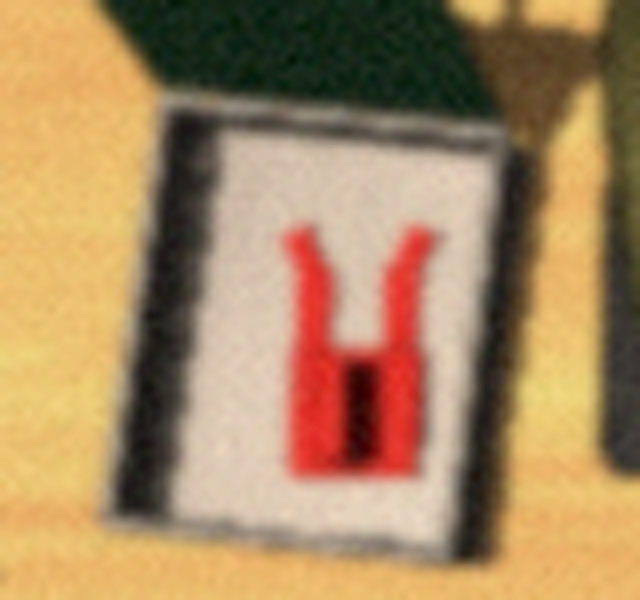

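View pics/crop4.png

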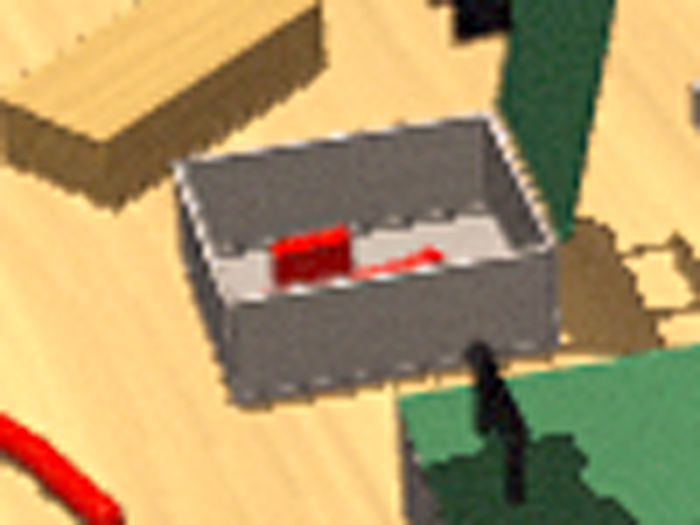

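The clip lies flat with its prongs towards the hinge. In crop3 the rear edge runs (290,475)–(417,475), the prong-tip mid is (362,230), the slot mid at the base is (360,345), and the fin's base right edge is at u=380.

```bash
python3 - <<'E'
from h import *
c=dict(np.load('/tmp/top.npz')); f=lambda u,v,z=10:px2w(c,(170+u/8,215+v/8),z)
r,t=f(353.5,475),f(362,229); d=(t-r); print('rear',r,'tip',t,'len',np.linalg.norm(d),'yaw',np.degrees(np.arctan2(d[1],d[0])))
print('width',np.linalg.norm(f(291,400)-f(422,400)),'origin',r+d*54/88, 'fin',r+d*22/88)
print('fin right base',f(380,415),'fin right top',f(345,415,47),'fin base ends',f(362,362),f(362,466))
s=dict(np.load('/tmp/side.npz')); g=lambda u,v,z:px2w(s,(235+u/7,172+v/7),z)
print('side: fin top ends',g(275,242,47),g(348,230,47))
E
```

```text
rear [464.77785976 306.86534738  10.        ] tip [551.98246281 306.63490939  10.        ] len 87.20490751197642 yaw -0.15140363157379133
width 46.082111244524874 origin [518.28977527 306.72394225  10.        ] fin [486.57901053 306.80773788  10.        ]
fin right base [485.92594807 298.22086686  10.        ] fin right top [483.06365818 301.76516089  47.        ] fin base ends [504.65249266 305.14125245  10.        ] [467.9471646  303.98289195  10.        ]
side: fin top ends [471.99713772 307.75777201  47.        ] [504.91763867 304.39061174  47.        ]
```

```bash
python3 - <<'E'
from h import *
y=np.radians(-1+90); f=best([486.5,306,120],y); q=list(quat(y,0,f))
move_ptp([486.5,306,150],q); set_gripper(45,50)
servo_line([486.5,306,60],v=250); b=servo_line([486.5,306,15],v=80,max_force=8)
set_gripper(0,50); s=sense(); print(b,s['grip_width'],s['tool_pos'],s['finger_force'],s['clock'])
servo_line([486.5,306,170],v=200)
psi=np.radians(-26.2); d=np.array([np.cos(psi),np.sin(psi)]); t=np.array([562.9,-93.9])-(65+32)*d
q=list(quat(psi+np.pi/2,0,f)); move_ptp([*t,170],q); servo_line([*t,44],v=150)
s=sense();print(s['tool_pos'],s['contact_force'],s['grip_width'],s['clock'])
c=shot('top','top3.png'); im=c['image'][200:290,310:420,::-1]; a=cv2.convertScaleAbs(cv2.resize(im,None,fx=5,fy=5,interpolation=2),alpha=1.6)
c=shot('side','side3.png'); im=c['image'][240:330,300:410,::-1]; e=cv2.resize(im,None,fx=5,fy=5,interpolation=2)
cv2.imwrite('pics/c5t.png',a);cv2.imwrite('pics/c5s.png',e)
E
```

```text
False 9.508100582220175 [486.56725567 306.24488654  15.14604122] 49.96613192372024 16.3083
[476.76309744 -50.87189837  44.80064399] [ 0.59578871  0.19331691 -1.30219371] 9.451011667838959 19.5667
```

View pics/c5t.png

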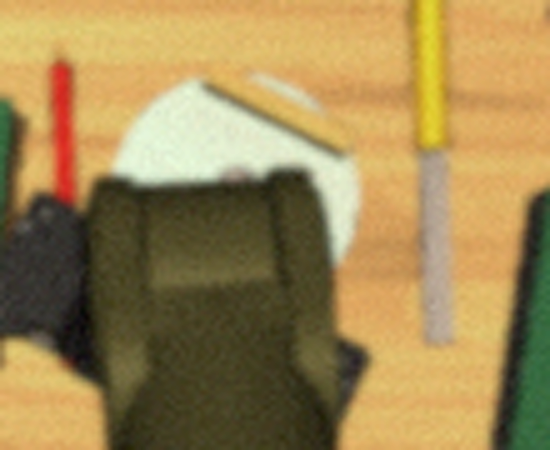

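View pics/c5s.png

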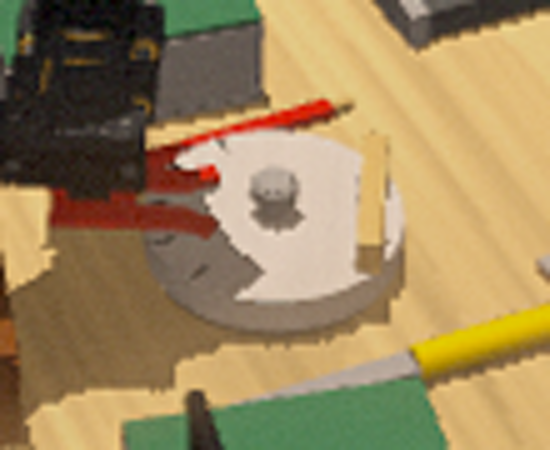

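Side crop: near prong tip (215,228), far prong tip about (215,172), pin head top centre (274,180). The top view of the clip is hidden by the arm.

```bash
python3 - <<'E'
from h import *
s=dict(np.load('/tmp/side.npz')); g=lambda u,v,z:px2w(s,(300+u/5,240+v/5),z)
psi=np.radians(-26.2); d=np.array([np.cos(psi),np.sin(psi)]);n=np.array([-d[1],d[0]])
tp=np.array(sense()['tool_pos'])[:2]
pin=g(274,180,54); a,b=g(215,228,39.8),g(215,172,39.8)
fa,fb=g(372,243,52),g(374,138,52)
print('pin',pin,'tips',a,b,'gap',np.linalg.norm(a-b)); m=(a+b)[:2]/2
print('tips-pin along,lat',(m-pin[:2])@d,(m-pin[:2])@n,'tips-tool',(m-tp)@d,(m-tp)@n,'tip a/b along-lat',[((x[:2]-pin[:2])@d,(x[:2]-pin[:2])@n) for x in(a,b)])
print('fence',fa,fb,np.linalg.norm(fa-fb),np.degrees(np.arctan2(*(fb-fa)[[1,0]]))-90)
E
```

```text
pin [564.58550092 -98.18183796  54.        ] tips [ 527.13564957 -106.89199812   39.8       ] [544.96846427 -64.80993992  39.8       ] gap 45.704582946338725
tips-pin along,lat -31.0460222519735 -1.5337071609361588 tips-tool 68.40858607909725 -5.022707558717034 tip a/b along-lat [(np.float64(-29.756605876225965), np.float64(-24.34959265733194)), (np.float64(-32.33543862772104), np.float64(21.282178335459623))]
fence [ 592.03800951 -161.28760557   52.        ] [629.45985582 -84.4631621   52.        ] 85.45402094582666 -25.971110931225468
```

```bash
python3 - <<'E'
from h import *
psi=np.radians(-26.2); d=np.array([np.cos(psi),np.sin(psi),0]);n=np.array([-d[1],d[0],0])
p0=np.array(sense()['tool_pos']); p0[2]=44; f0=np.array(sense()['contact_force']); L=1.2
def go(a,L,F,v=40):
    b=servo_line(list(p0+a*d+L*n),v=v,max_force=F); s=sense(); f=np.array(s['contact_force'])-f0; t=np.array(s['tool_pos'])-p0
    print(a,b,'pos',(t@d).round(2),(t@n).round(2),t[2].round(2),'F along/lat/z',(f@d).round(1),(f@n).round(1),f[2].round(1)); return b,f@n,t@d
go(20,L,10,80)
for a in(35,45,52,58):
    b,fl,_=go(a,L,12)
    if abs(fl)>3: L+=np.clip(fl/4,-1.5,1.5)
    if b: break
print(sense()['clock'],L)
E
```

```text
20 False pos 20.21 1.28 0.05 F along/lat/z -0.6 -1.1 0.7
35 False pos 34.96 1.25 -0.11 F along/lat/z -0.9 -1.1 0.1
45 False pos 45.2 1.22 -0.03 F along/lat/z -1.0 -0.2 0.4
52 False pos 52.24 1.19 -0.0 F along/lat/z -0.6 1.1 1.0
58 False pos 58.27 1.18 0.01 F along/lat/z -0.3 -0.0 -0.4
21.6333 1.2
```

```bash
python3 - <<'E'
from h import *
psi=np.radians(-26.2); d=np.array([np.cos(psi),np.sin(psi),0])
p=np.array(sense()['tool_pos']); p[2]=44
b=servo_line(list(p+18*d),v=20,max_force=12); s=sense(); q=np.array(s['tool_pos']); print(b,(q-p)@d,s['contact_force'],s['grip_width'])
b=servo_line([q[0],q[1],36],v=15,max_force=6); s=sense(); print('down',b,s['tool_pos'],s['contact_force'],s['clock'])
c=shot('side','side4.png'); im=c['image'][235:325,290:400,::-1]; cv2.imwrite('pics/c6s.png',cv2.resize(im,None,fx=6,fy=6,interpolation=2))
E
```

```text
True 7.478214828187413 [-0.22302111 -0.37929047 -1.49568649] 9.813682294012104
down True [535.96053324 -79.26850151  41.3154236 ] [-1.69324178 -0.4287122   4.5472369 ] 22.5167
```

View pics/c6s.png

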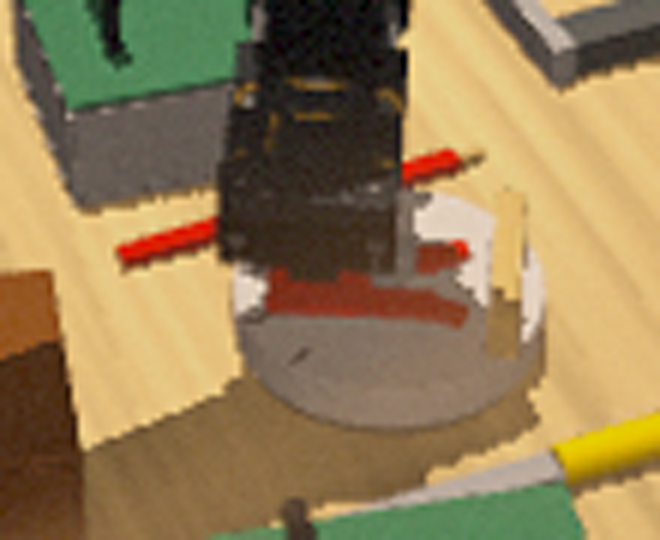

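The clip is in the groove, flat on the disc, with the head above it (prong tips at (465,320) and (460,250)). One firm confirming push, then release and withdraw.

```bash
python3 - <<'E'
from h import *
psi=np.radians(-26.2); d=np.array([np.cos(psi),np.sin(psi),0])
p=np.array(sense()['tool_pos']); b=servo_line(list(p+6*d),v=15,max_force=18); s=sense(); q=np.array(s['tool_pos']); print(b,(q-p)@d,s['contact_force'])
set_gripper(30); servo_line([q[0],q[1],120],v=100); servo_line([q[0],q[1],300],v=300)
move_ptp([420,-260,300],list(sense()['orientation']))
s=sense(); print(s['clock'],s['contact_force'])
c=shot('top','top7.png'); im=c['image'][200:290,150:420,::-1]; a=cv2.convertScaleAbs(cv2.resize(im,(780,260),interpolation=2),alpha=1.5)
c=shot('side','side7.png'); im=c['image'][170:325,240:420,::-1]; e=cv2.resize(im,(390,335),interpolation=2)
k=cv2.resize(dict(np.load('/tmp/top.npz'))['image'][210:265,325:390,::-1],(390,335),interpolation=2)
cv2.imwrite('pics/fin.png',np.vstack([a,np.hstack([e,cv2.convertScaleAbs(k,alpha=1.5)])]))
E
```

```text
True 0.6826298574513817 [-1.91297867  0.53008862  5.17124225]
26.2917 [-0.20623656  1.09734736  0.22840726]
```

View pics/fin.png

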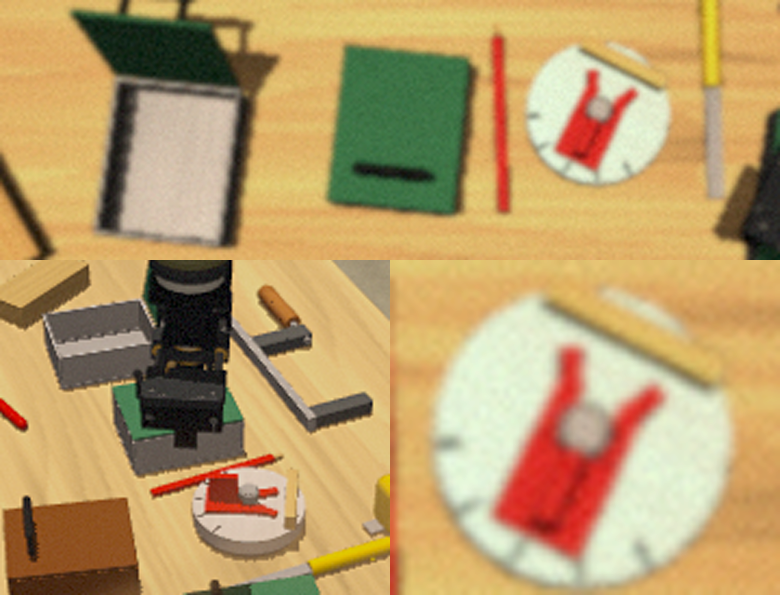

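The lid is open, tin 1 is empty, and the clip sits under the pin head with the arm clear of it. One numerical check that it is home: rear corners at (497,515) and (582,552), prong tips at (570,350) and (655,390), head centre at (585,428).

```bash
python3 - <<'E'
from h import *
c=dict(np.load('/tmp/top.npz')); g=lambda u,v,z:px2w(c,(325+(u-390)/6,210+(v-260)*55/335),z)[:2]
r=(g(497,515,36)+g(582,552,36))/2; t=(g(570,350,36)+g(655,390,36))/2; p=g(585,428,54); d=(t-r)/np.linalg.norm(t-r)
print(np.linalg.norm(t-r),'rear->pin',(p-r)@d,'lat',(p-r)@[-d[1],d[0]])
E
```

```text
83.10576583619526 rear->pin 50.20919293843173 lat 0.946384124823052
```

```bash
python3 -c "
from rig import *
print(finish_job())"
```

```text
the job is handed in; nothing more can be done
None
```

The red clip was in the leftmost tin. It is now pushed home against its stop, lying flat in the pin's groove and released, with that lid left open and the other tins shut; I handed the job in at about 26 s.

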